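Open the tool chest by its pop-out T-handle

TASK

Open the blue tool chest: press its red release button gently, without forcing it, until the flush T-handle pops out, then turn the handle a full quarter turn clockwise to unlatch the lid. Raise the lid by the handle until its front edge is about a hand's breadth (roughly 10 cm) above the chest, leave it standing open with the handle still turned, and let go. Do not knock the other things on the bench about.

Things in the scene. Friction and masses are not known exactly. Their poses are not given: they have to be found in the camera images.
- chest: blue metal tool chest with aluminium corners, fixed to the bench, 300 mm deep (its x) x 364 mm wide (its y), body 130 mm high plus a lid 24 mm thick, so the shut lid's top is 154 mm above the bench. Origin: centre of the underside; x points from the front (handle side) to the back (hinge side), y to the left as seen from the front, z up
- lid_hinge (a point): point on the lid's hinge line, at the back rim: 150 mm behind the chest's centre (+x) and 130 mm up. Its axes turn with the lid and equal the chest's when it is shut; the lid turns about the y axis
- lid (a joint): lid angle, rad: 0 shut, grows as the front edge rises, up to 1.1. The front edge is 302 mm from the hinge line. The hinge is stiff: the lid stays where it is left; about 14 N upward at the handle raises it. It cannot open while latched
- handle_grip (a point): centre of the steel T-handle's bar, 225 mm in front of the hinge line, midway across the lid. Bar 90 mm long (its y), 16 wide (its x), 14 high, on a 12 mm stem. Locked, it lies along the chest's y in a 104 x 26 mm recess, top 3 mm above the lid, and cannot be gripped; popped out, its underside is 15 mm above the lid's top. z points out of the lid; axes turn with the handle
- handle (a joint): how far the T-handle has popped out, m: 0 held down in the recess, 0.026 fully out (a spring of about 6 to 8 N drives it out once released and holds it out)
- turn (a joint): turn of the T-handle, rad: 0 locked, grows clockwise seen from above, stop at 1.57 (quarter turn); the lid's latch is clear from about 1.2. Turns only when popped out; friction about 0.3 N m; it stays where it is left
- button_seat (a point): point on the lid's top face at the centre of the red release button, 78 mm to the chest's left (+y) of the handle's centre, in line with the locked bar. The round cap is 24 mm across; its top stands 8 to 20 mm above this point (the cap is screwed in or out, so each start differs)
- button (a joint): how far the button is pressed from its rest, m: 0 out, the handle lets go at about 0.0045, dead stop at 0.006. It springs back; 3 N starts it and about 7 N bottoms it, and more than 15 N on it damages it
- hammer: claw hammer lying beside the chest, about 280 mm long. Not part of the job; origin: about its middle, at the underside
- tape: yellow roll of tape lying flat beside the chest, 90 mm across, 24 mm high. Not part of the job; origin: centre of its underside
- glue: white glue bottle, 60 mm across, 160 mm high. Not part of the job; origin: centre of its underside
- tin: bare metal tin, 84 mm across, 90 mm high. Not part of the job; origin: centre of its underside
- sander: cork sanding block with a wooden grip, 110 x 60 x 42 mm. Not part of the job; origin: centre of its underside
- driver: screwdriver with an orange handle lying near the robot. Not part of the job; origin: about its middle, at the underside
- offcut: plywood offcut, 130 x 45 x 30 mm. Not part of the job; origin: centre of its underside

How it is judged:
On the way, in this order (a step that is already met when the one before it is completed fails the run):
1. the T-handle has popped out (at least 22 mm) (value of joint handle above 0.022 m), for 0.2 s.
2. the popped-out handle is turned to at least 1.35 rad while the lid is still down (value of joint turn above 1.35 rad and value of joint handle above 0.012 m and value of joint lid below 0.12 rad), for 0.2 s.
3. the lid is raised past 0.25 rad (value of joint lid above 0.25 rad), for 0.2 s.
At the end, for the whole second after the job is handed in: the lid stands still, open by 0.25 to 0.6 rad (front edge about 75 to 170 mm up), the T-handle is popped out and still turned to at least 1.3 rad, and everything is let go (value of joint lid between 0.25 and 0.6 rad and value of joint turn above 1.3 rad and value of joint handle above 0.012 m and velocity of joint lid between -0.03 and 0.03 rad/s); the robot touches nothing.
It fails at once if the release button is pressed with more than 15 N (contact force between anything else and button above 15 N).
It fails at once if a bystander is moved by more than 30 mm (distance of any of hammer, tape, glue, tin, sander, driver, offcut from where it was at the start of the episode above 0.03 m).
It also fails if it takes over 69 s, if anything falls off the work surface, if the arm or the gripper's body presses on something with over 40 N, if the wrist force passes 120 N, or if a joint passes its speed limit or range.

ROBOT

A 6-joint arm with a two-finger parallel gripper is mounted at the origin on the work surface. World frame = base frame: x ahead of the robot, y to its left, z up, the work surface at z = 0. Lengths are in m, angles in rad, forces in N, time in s.
With the tool pointing down it reaches from about 0.275 to 0.75 m from the base axis. Payload 10.2 kg.
Tool frame: the origin (TCP) lies at the very end of the fingers, on their centre line; the grasp point (between the pads) lies manip.tcp_to_grasp behind it (manip.tcp_to_grasp is the distance from the TCP to the grasp point, in m); z points along the fingers, y is the line along which they close (so a half turn about z gives the same grasp; the last joint's range is limited). The gripper opens to 88 mm and grips with 3 to 60 N. Pads are 18 mm wide; open, the fingers measure 123 mm over their backs; the gripper's body (75 mm by 187 mm) begins 45 mm behind the grasp point.
Start: joints at [-1.459, 0.313, 1.498, -0, 1.331, -0.223], TCP at [0.172, -0.496, 0.239] pointing down, gripper open.
Joint ranges: [-2.94, 2.94], [-0.97, 2.17], [0.19, 2.56], [-1.23, 4.37], [0.02, 3.11], [-2.88, 2.88]. Speed limits (rad/s): [2.39, 2.39, 3.01, 3.14, 3.14, 3.14].

INTERFACE

Orientations are given as a rotation vector (axis times angle).
In Python, from station import monitor, viewer, manip gives the robot as it stands.
- The arm moves only by the tool arm_command, never from a script. Its argument "targets" is a list of rows, each a list of 7 numbers: the turn, a rotation vector about the tool's x, y, z scaled (see below), then the shift along the tool's x, y, z scaled (see below), then the gripper's target within -1 to 1 (fully open at 1, half-way at 0, shut at -1). A call has exactly 5 rows; each row is the pose to reach, as a shift and turn from the pose commanded when the call began, along the tool's axes at that moment; what a row does not reach only later rows make up. The controller multiplies each number of a shift by 200 mm and each number of a turn by 1.5 rad. A row lasts 1/8 s, in which the tool goes at most 62.5 mm and 10.7 degrees, less where a joint would pass 70% of its speed; a pose out of reach is approached as far as the arm can. A call with a number of a shift or a turn outside -1 to 1 is refused whole. A call with a gripper value outside its range is refused whole. The fingers move at their own pace and stop on an object; "grip_force" is the grip in N (left out, the last holds). Time passes only in rows, so rows that repeat a pose let the fingers close, or fill a call up. It gives the time, the measured TCP pose, the force, the opening and the grip force at its end, in the units of the state.
- monitor.sense(): the state, without advancing time (a new reading comes with each control period).
- viewer.read_camera(name): name is "side" or "top" or "wrist"; returns a dict with "color" (400x640x3 uint8, red, green, blue), "fx", "fy", "cx", "cy" (pixels), "extrinsics" (4x4, takes a point from camera to world coordinates). Camera axes: x right, y up, looking along -z (the intrinsics and any distortion apply to the point x, -y, -z); pixel columns grow to the right and rows downward; lengths in m; the calibration is good to about 2 mm. A picture is of the moment at which its call begins. There is no depth.
- manip.finish_job(): hands the job in; it is judged then, once.
The state is a dict: "t": time; "joint_pos": joint angles; "joint_vel": joint speeds; "effort": joint torques, N m; "tcp_pos": TCP position; "tool_rot": TCP orientation; "wrist_force": force on the tool from outside, world axes, zero at the start; "moment": the same for the moment, N m; "width": finger opening in m; "finger_force": force on a finger pad.
Only numpy, scipy, OpenCV 4.12 (cv2) and the standard library are available. Lean on these libraries where they do the work, as an engineer would, in place of code of your own. Each camera call takes 0.05 s, during which the arm holds its last target. There are 200 camera calls.

## Working session

There is one attempt and no reset: what is moved stays moved. The work goes in short steps, Python scripts to look and compute and a tool call to move; the robot and the scene stay as the last step left them, time stands still between calls to the robot, and variables do not carry over. Pictures are saved under pics/ and viewed, at most 10 in all, crops included, and the job is handed in when it is done.

Besides the shell and the picture viewer there is one more tool, called after "Emit:" in YAML: its name, and indented under it one key for each argument. arm_command: Moves the arm, as the interface text tells. Its arguments: {"type":"object","properties":{"targets":{"type":"array"},"grip_force":{"type":"number"}},"required":["targets"]}

```bash
mkdir -p pics; ls; python3 - <<'E'
from station import monitor, viewer, manip
import cv2,numpy as np
np.set_printoptions(precision=4,suppress=True)
for n in ["side","top"]:
    c=viewer.read_camera(n); cv2.imwrite(f"pics/{n}0.png",c["color"][:,:,::-1])
    print(n,c["fx"],c["fy"],c["cx"],c["cy"],[k for k in c]);print(c["extrinsics"])
print(monitor.sense()); print(manip.tcp_to_grasp)
E
```

```text
pics
side 511.29288853295526 511.29288853295526 326.60164651574803 207.21413155799544 ['color', 'fx', 'fy', 'cx', 'cy', 'extrinsics']
[[-0.9336  0.1793 -0.3103  0.1012]
 [-0.3576 -0.5242  0.7729  1.1934]
 [-0.0241  0.8325  0.5535  0.9866]
 [ 0.      0.      0.      1.    ]]
top 447.8270548845182 447.8270548845182 317.2593340695439 198.9542005681174 ['color', 'fx', 'fy', 'cx', 'cy', 'extrinsics']
[[ 0.0134  0.9959 -0.0899  0.4373]
 [-0.9998  0.0122 -0.0137 -0.0179]
 [-0.0125  0.09    0.9959  1.4384]
 [ 0.      0.      0.      1.    ]]
{'t': 0.1, 'joint_pos': array([-1.4594,  0.3134,  1.4983,  0.    ,  1.331 , -0.2234]), 'joint_vel': array([-0.0004, -0.0006, -0.003 ,  0.0004,  0.0003, -0.0001]), 'effort': array([  0.002 , -40.2818, -25.2646,   0.0695,   0.0342,  -0.0001]), 'tcp_pos': array([ 0.1725, -0.4956,  0.2382]), 'tool_rot': array([-3.0966, -0.5233, -0.0001]), 'wrist_force': array([-0.1127,  0.4355, -0.7585]), 'moment': array([ 0.0024,  0.0128, -0.0049]), 'finger_force': 0.0, 'width': 0.08837904282009743}
0.0187
```

View pics/top0.png

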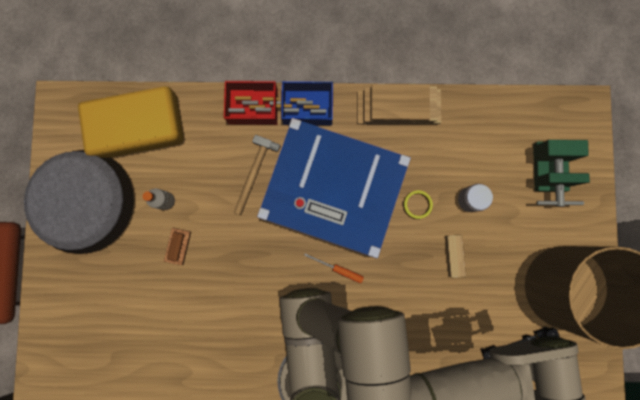

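View pics/side0.png

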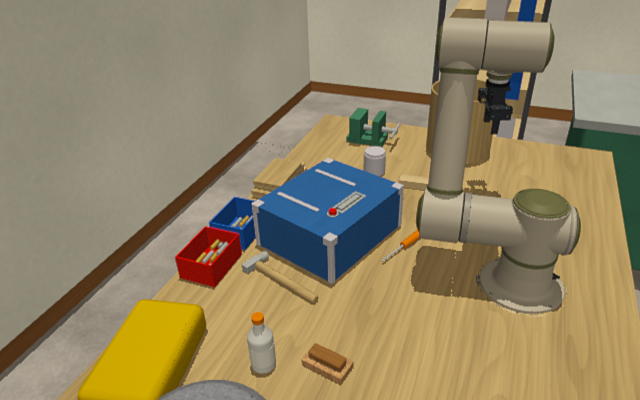

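Top view: the lid corners are at about (295,124), (404,160), (375,252) and (264,214), the red button at (300,203) and the handle at (326,212). In the side view the button is at (332,212). I'll enlarge both for a closer reading.

```bash
python3 - <<'E'
import cv2,numpy as np
a=cv2.imread("pics/top0.png")[110:265,250:420]; a=cv2.resize(a,None,fx=4,fy=3.8,interpolation=cv2.INTER_CUBIC)
a=cv2.imread("pics/top0.png")[115:260,255:415]; a=cv2.resize(a,None,fx=4,fy=4,interpolation=cv2.INTER_CUBIC)
b=cv2.imread("pics/side0.png")[180:225,310:380]; b=cv2.resize(b,None,fx=8,fy=8,interpolation=cv2.INTER_CUBIC)
cv2.imwrite("pics/topc.png",a); cv2.imwrite("pics/sidec.png",b)
E
```

```text
(no output)
```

View pics/topc.png

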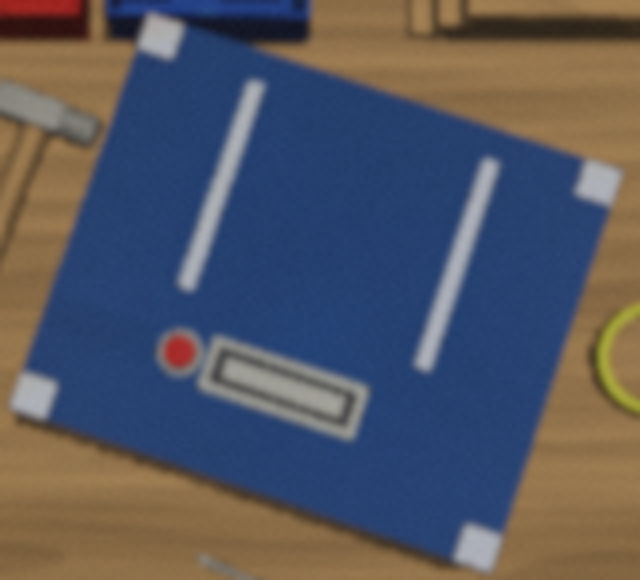

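View pics/sidec.png

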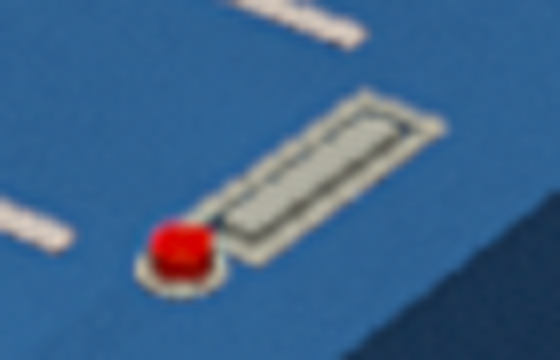

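Top crop: lid corners (145,12), (621,172), (492,571) and (11,413), handle centre (284,387), button (179,352). Side crop: bar centre about (315,173), cap top centre about (181,238), collar centre about (181,268).

```bash
cat > h.py <<'E'
import numpy as np, cv2
from scipy.spatial.transform import Rotation as R
from station import monitor, viewer, manip
np.set_printoptions(precision=4,suppress=True)
def ray(c,u,v):
    E=c["extrinsics"]; d=np.array([(u-c["cx"])/c["fx"],-(v-c["cy"])/c["fy"],-1.])
    return E[:3,3],E[:3,:3]@d
def onz(c,u,v,z):
    o,d=ray(c,u,v); return o+d*(z-o[2])/d[2]
def proj(c,p):
    E=c["extrinsics"]; q=E[:3,:3].T@(np.asarray(p)-E[:3,3])
    return np.array([c["cx"]+c["fx"]*q[0]/-q[2], c["cy"]-c["fy"]*q[1]/-q[2]])
def tomove(p,Rt,s=None):
    "shift and turn numbers (scaled) to TCP pos p, rotation matrix Rt"
    s=s or monitor.sense(); R0=R.from_rotvec(s["tool_rot"])
    return (R0.inv()*R.from_matrix(Rt)).as_rotvec()/1.5, R0.inv().apply(np.asarray(p)-s["tcp_pos"])/.2
E
python3 - <<'E'
from h import *
t=viewer.read_camera("top");s=viewer.read_camera("side")
ft=lambda x,y:(255+(x+.5)/4-.5,115+(y+.5)/4-.5); fs=lambda x,y:(310+(x+.5)/8-.5,180+(y+.5)/8-.5)
C=np.array([onz(t,*ft(*p),.154) for p in [(145,12),(621,172),(492,571),(11,413)]])
print(C,C.mean(0)); print([np.linalg.norm(C[i]-C[(i+1)%4]) for i in range(4)])
bl,br,fr,fl=C; x=(bl+br-fl-fr);y=(bl+fl-br-fr)
print("yaw",np.arctan2(x[1],x[0]),np.arctan2(-y[0],y[1]))
yaw=np.mean([np.arctan2(x[1],x[0]),np.arctan2(-y[0],y[1])])
ex=np.array([np.cos(yaw),np.sin(yaw),0]);ey=np.array([-ex[1],ex[0],0])
m=C.mean(0); hb=m-.075*ex; print("handle pred",hb,"button pred",hb+.078*ey)
print("handle top",onz(t,*ft(284,387),.157),"side",onz(s,*fs(315,173),.157))
for z in (.162,.168,.174): print(z,"btn top",onz(t,*ft(179,352),z),"side",onz(s,*fs(181,238),z))
print("collar side",onz(s,*fs(181,268),.155))
E
```

```text
[[ 0.7916  0.0803  0.154 ]
 [ 0.6767 -0.2669  0.154 ]
 [ 0.3887 -0.174   0.154 ]
 [ 0.4965  0.1712  0.154 ]] [ 0.5884 -0.0473  0.154 ]
[np.float64(0.36568418642886763), np.float64(0.3026615553072482), np.float64(0.36160476442672956), np.float64(0.30869604590652855)]
yaw -0.30523833807626494 -0.311191129364739
handle pred [ 0.5169 -0.0246  0.154 ] button pred [0.5406 0.0497 0.154 ]
handle top [ 0.5175 -0.0247  0.157 ] side [ 0.5149 -0.0169  0.157 ]
0.162 btn top [0.5413 0.0507 0.162 ] side [0.5443 0.0469 0.162 ]
0.168 btn top [0.5409 0.0504 0.168 ] side [0.5411 0.0553 0.168 ]
0.174 btn top [0.5404 0.0501 0.174 ] side [0.5378 0.0636 0.174 ]
collar side [0.5413 0.0554 0.155 ]
```

```bash
cat >> h.py <<'E'
def down(yaw_y):
    y=np.array([np.cos(yaw_y),np.sin(yaw_y),0]); z=np.array([0,0,-1.]); return np.c_[np.cross(y,z),y,z]
def show(p,Rt):
    r,s=tomove(p,Rt); print("turn",r,"shift",s)
E
python3 -c "
from h import *
show([.541,.051,.21],down(-.308))"
```

```text
turn [-0.0004 -0.0003 -0.6187] shift [ 2.6385 -1.9763  0.1439]
```

Emit:
arm_command:
  targets:
    - [0,0,0,0.2,-0.15,0,-1]
    - [0,0,0,0.4,-0.3,0,-1]
    - [0,0,0,0.6,-0.45,0,-1]
    - [0,0,0,0.8,-0.6,0,-1]
    - [0,0,0,1,-0.75,0,-1]
  grip_force: 20

```text
t: 0.82
tcp_pos: [0.3127, -0.287, 0.2387]
tool_rot: [3.098, 0.523, 0.0]
wrist_force: [0.3, 0.9, -0.5]
width: 0.0403
finger_force: 0.0
```

Emit:
arm_command:
  targets:
    - [0,0,0,0.2,-0.15,0,-1]
    - [0,0,0,0.4,-0.3,0,-1]
    - [0,0,0,0.6,-0.45,0,-1]
    - [0,0,0,0.8,-0.6,0,-1]
    - [0,0,0,1,-0.75,0,-1]

```text
t: 1.45
tcp_pos: [0.4524, -0.0795, 0.2387]
tool_rot: [3.098, 0.523, 0.0]
wrist_force: [1.2, -0.7, 0.1]
width: 0.0005
finger_force: 0.0
```

Emit:
arm_command:
  targets:
    - [0,0,-0.124,0.15,-0.11,0,-1]
    - [0,0,-0.248,0.3,-0.22,0,-1]
    - [0,0,-0.372,0.45,-0.33,0,-1]
    - [0,0,-0.496,0.58,-0.43,0,-1]
    - [0,0,-0.619,0.64,-0.476,0.1,-1]

```text
t: 2.08
tcp_pos: [0.5424, 0.0522, 0.2192]
tool_rot: [2.527, 1.864, 0.003]
wrist_force: [0.2, -0.1, -0.2]
width: 0.0008
finger_force: 0.0
```

```bash
python3 -c "
from h import *
s=monitor.sense();print(s)
show([.541,.051,.18],down(-.308))
c=viewer.read_camera('wrist');cv2.imwrite('pics/w1.png',c['color'][:,:,::-1])
print(c['extrinsics'],c['fx'],c['cx'],c['cy'])"
```

```text
{'t': 2.075, 'joint_pos': array([-0.1191,  0.3706,  1.4695,  0.0001,  1.2991,  0.1808]), 'joint_vel': array([ 0.1863,  0.2938,  0.0672, -0.0059, -0.3226, -1.2725]), 'effort': array([ -0.0606, -45.4436, -26.3576,   0.1678,   0.6098,   1.8201]), 'tcp_pos': array([0.5424, 0.0522, 0.2192]), 'tool_rot': array([2.5271, 1.8637, 0.0029]), 'wrist_force': array([ 0.2446, -0.1095, -0.1909]), 'moment': array([-0.0528, -0.0764,  0.0166]), 'finger_force': 0.0, 'width': 0.0007722144690740142}
turn [ 0.0016 -0.0004  0.0054] shift [-0.0081 -0.0054  0.196 ]
[[ 0.9552  0.2843  0.0819  0.5635]
 [-0.2958  0.915   0.2742  0.1221]
 [ 0.003  -0.2862  0.9582  0.3661]
 [ 0.      0.      0.      1.    ]] 311.3760350780707 319.89245784836453 198.2525739943835
```

View pics/w1.png

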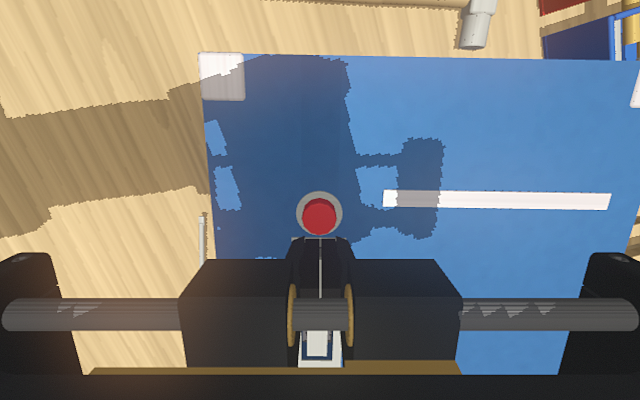

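The wrist view shows the cap centre at (319,215), radius about 17 px, and its collar at (319,211). I'll triangulate the position and height.

```bash
python3 -c "
from h import *
c=viewer.read_camera('wrist')
for z in (.154,.162,.166,.17,.174): print(z,onz(c,319,215,z),onz(c,319,211.5,z))
show([.541,.051,.18],down(-.308))"
```

```text
0.154 [0.54   0.0516 0.154 ] [0.5408 0.0541 0.154 ]
0.162 [0.5409 0.0544 0.162 ] [0.5416 0.0568 0.162 ]
0.166 [0.5413 0.0557 0.166 ] [0.542  0.0581 0.166 ]
0.17 [0.5418 0.0571 0.17  ] [0.5425 0.0594 0.17  ]
0.174 [0.5422 0.0585 0.174 ] [0.5429 0.0607 0.174 ]
turn [-0.0026  0.0004  0.0023] shift [-0.0042  0.0031  0.1835]
```

Emit:
arm_command:
  targets:
    - [0,0,0,0.005,0,0.1,-1]
    - [0,0,0,0.005,0,0.19,-1]
    - [0,0,0,0.005,0,0.19,-1]
    - [0,0,0,0.005,0,0.19,-1]
    - [0,0,0,0.005,0,0.19,-1]

```text
t: 2.8
tcp_pos: [0.5419, 0.0516, 0.1817]
tool_rot: [2.536, 1.853, 0.002]
wrist_force: [-0.2, 0.4, -0.1]
width: 0.0004
finger_force: 0.0
```

```bash
python3 -c "
from h import *
s=monitor.sense();print(s['tcp_pos'],s['wrist_force'])
c=viewer.read_camera('side');p=proj(c,s['tcp_pos']);print(p)
u,v=int(p[0]),int(p[1]);cv2.imwrite('pics/s2.png',cv2.resize(c['color'][v-35:v+40,u-50:u+50,::-1],None,fx=8,fy=8,interpolation=cv2.INTER_CUBIC))"
```

```text
[0.5419 0.0516 0.1817] [-0.2223  0.3571 -0.0571]
[332.2636 204.6271]
```

View pics/s2.png

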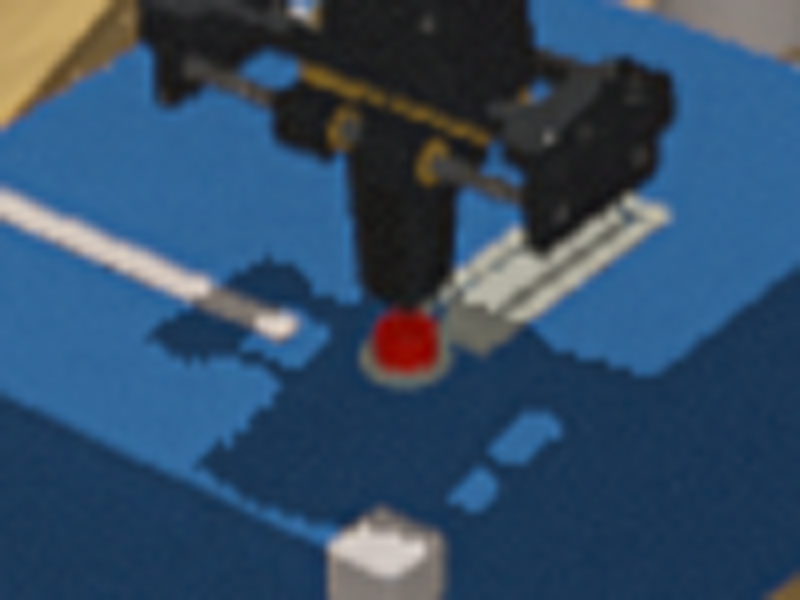

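The side crop shows the closed fingertips at (405,300), just above the cap, whose top is at about (405,325), and lined up with it. I'll step down while watching the force.

Emit:
arm_command:
  targets:
    - [0,0,0,0.01,0,0.005,-1]
    - [0,0,0,0.01,0,0.01,-1]
    - [0,0,0,0.01,0,0.015,-1]
    - [0,0,0,0.01,0,0.02,-1]
    - [0,0,0,0.01,0,0.02,-1]

```text
t: 3.48
tcp_pos: [0.5422, 0.0538, 0.1766]
tool_rot: [-2.535, -1.855, 0.0]
wrist_force: [0.2, -0.8, -0.3]
width: 0.0005
finger_force: 0.0
```

Emit:
arm_command:
  targets:
    - [0,0,0,0,0,0.004,-1]
    - [0,0,0,0,0,0.008,-1]
    - [0,0,0,0,0,0.012,-1]
    - [0,0,0,0,0,0.015,-1]
    - [0,0,0,0,0,0.015,-1]

```text
t: 4.1
tcp_pos: [0.5422, 0.0537, 0.1737]
tool_rot: [-2.535, -1.855, 0.0]
wrist_force: [-0.1, -1.0, -0.4]
width: -0.0
finger_force: 0.0
```

Emit:
arm_command:
  targets:
    - [0,0,0,0,0,0.004,-1]
    - [0,0,0,0,0,0.008,-1]
    - [0,0,0,0,0,0.012,-1]
    - [0,0,0,0,0,0.015,-1]
    - [0,0,0,0,0,0.015,-1]

```text
t: 4.72
tcp_pos: [0.5422, 0.0538, 0.1707]
tool_rot: [-2.535, -1.855, 0.0]
wrist_force: [0.2, -0.2, 0.1]
width: 0.0005
finger_force: 0.0
```

Emit:
arm_command:
  targets:
    - [0,0,0,0,0,0.004,-1]
    - [0,0,0,0,0,0.008,-1]
    - [0,0,0,0,0,0.012,-1]
    - [0,0,0,0,0,0.015,-1]
    - [0,0,0,0,0,0.015,-1]

```text
t: 5.35
tcp_pos: [0.5423, 0.0538, 0.1683]
tool_rot: [2.535, 1.855, 0.001]
wrist_force: [-1.9, 0.7, 4.6]
width: 0.0006
finger_force: 2.7
```

Emit:
arm_command:
  targets:
    - [0,0,0,0,0,0.002,-1]
    - [0,0,0,0,0,0.004,-1]
    - [0,0,0,0,0,0.006,-1]
    - [0,0,0,0,0,0.0075,-1]
    - [0,0,0,0,0,0.0075,-1]

```text
t: 5.98
tcp_pos: [0.5423, 0.0538, 0.167]
tool_rot: [2.535, 1.855, 0.001]
wrist_force: [-2.7, 0.9, 6.7]
width: 0.0008
finger_force: 3.5
```

Emit:
arm_command:
  targets:
    - [0,0,0,0,0,0.001,-1]
    - [0,0,0,0,0,0.002,-1]
    - [0,0,0,0,0,0.003,-1]
    - [0,0,0,0,0,0.004,-1]
    - [0,0,0,0,0,0.004,-1]

```text
t: 6.6
tcp_pos: [0.5424, 0.0538, 0.1663]
tool_rot: [2.535, 1.855, 0.001]
wrist_force: [-2.7, 1.0, 7.6]
width: 0.0003
finger_force: 3.8
```

```bash
python3 -c "
from h import *
s=monitor.sense();print(s['tcp_pos'],s['wrist_force'])
c=viewer.read_camera('side');cv2.imwrite('pics/s3.png',cv2.resize(c['color'][170:245,290:390,::-1],None,fx=6,fy=6,interpolation=cv2.INTER_CUBIC))"
```

```text
[0.5424 0.0538 0.1663] [-2.6789  0.9763  7.6228]
```

View pics/s3.png

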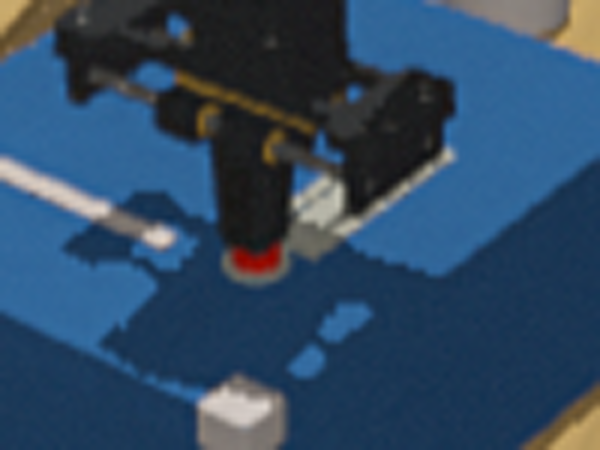

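The button at (255,258) is partly pressed and the handle is still down. I'll keep going in small steps.

Emit:
arm_command:
  targets:
    - [0,0,0,0,0,0.001,-1]
    - [0,0,0,0,0,0.002,-1]
    - [0,0,0,0,0,0.003,-1]
    - [0,0,0,0,0,0.004,-1]
    - [0,0,0,0,0,0.004,-1]

```text
t: 7.28
tcp_pos: [0.5424, 0.0537, 0.1655]
tool_rot: [2.535, 1.855, 0.001]
wrist_force: [-2.4, 0.2, 7.9]
width: 0.0001
finger_force: 4.0
```

```bash
cat > pop.py <<'E'
from h import *
import sys
a=cv2.imread('pics/side0.png'); c=viewer.read_camera('side')['color'][:,:,::-1]
ref=cv2.imread('pics/ref.png') if len(sys.argv)<2 else None
s=monitor.sense(); print(s['tcp_pos'],s['wrist_force'])
cv2.imwrite('pics/now.png',c)
if ref is not None: print("diff",np.abs(c[195:215,338:368].astype(int)-ref[195:215,338:368]).mean())
else: cv2.imwrite('pics/ref.png',c)
E
python3 pop.py init
```

```text
[0.5424 0.0538 0.1655] [-3.4347 -0.0897  8.6846]
```

Emit:
arm_command:
  targets:
    - [0,0,0,0,0,0.001,-1]
    - [0,0,0,0,0,0.002,-1]
    - [0,0,0,0,0,0.003,-1]
    - [0,0,0,0,0,0.004,-1]
    - [0,0,0,0,0,0.004,-1]

```text
t: 7.95
tcp_pos: [0.5424, 0.0537, 0.1648]
tool_rot: [2.535, 1.855, 0.001]
wrist_force: [-2.9, -0.9, 7.7]
width: 0.0
finger_force: 4.1
```

```bash
python3 pop.py
```

```text
[0.5424 0.0538 0.1648] [-2.5073  0.83    9.2379]
diff 3.3344444444444443
```

Emit:
arm_command:
  targets:
    - [0,0,0,0,0,0.001,-1]
    - [0,0,0,0,0,0.002,-1]
    - [0,0,0,0,0,0.003,-1]
    - [0,0,0,0,0,0.003,-1]
    - [0,0,0,0,0,0.003,-1]

```text
t: 8.62
tcp_pos: [0.5424, 0.0538, 0.1642]
tool_rot: [2.535, 1.855, 0.001]
wrist_force: [-2.8, -0.3, 7.0]
width: 0.0003
finger_force: 4.0
```

```bash
python3 pop.py
```

```text
[0.5424 0.0537 0.1642] [-2.6467  0.6354  7.5883]
diff 4.711111111111111
```

```bash
python3 -c "
import cv2,numpy as np
f=lambda n:cv2.resize(cv2.imread(n)[180:230,310:375],None,fx=6,fy=6,interpolation=cv2.INTER_CUBIC)
cv2.imwrite('pics/cmp.png',np.hstack([f('pics/ref.png'),f('pics/now.png')]))"
```

```text
(no output)
```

View pics/cmp.png

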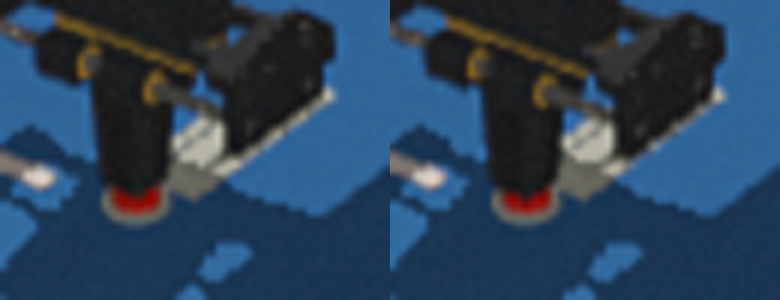

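Neither frame shows the handle out, so I'll use finer steps.

Emit:
arm_command:
  targets:
    - [0,0,0,0,0,0.0005,-1]
    - [0,0,0,0,0,0.001,-1]
    - [0,0,0,0,0,0.0015,-1]
    - [0,0,0,0,0,0.002,-1]
    - [0,0,0,0,0,0.002,-1]

```text
t: 9.3
tcp_pos: [0.5423, 0.0537, 0.1634]
tool_rot: [2.535, 1.855, 0.001]
wrist_force: [-1.5, 0.9, 6.0]
width: 0.0005
finger_force: 2.8
```

```bash
python3 pop.py
```

```text
[0.5423 0.0537 0.1634] [-1.2242  0.7296  6.0056]
diff 13.917777777777777
```

The force dropped and the image changed, so the handle has probably popped. I'll retreat upward and check.

Emit:
arm_command:
  targets:
    - [0,0,0,0,0,-0.05,-1]
    - [0,0,0,0,0,-0.2,-1]
    - [0,0,0,-0.1,0,-0.38,0]
    - [0,0,0,-0.35,0,-0.38,0.3]
    - [0,0,0,-0.39,0,-0.38,0.3]

```text
t: 9.98
tcp_pos: [0.5181, -0.0224, 0.2394]
tool_rot: [2.537, 1.852, 0.0]
wrist_force: [0.1, 0.7, -0.7]
width: 0.0285
finger_force: 0.0
```

```bash
python3 -c "
from h import *
t=viewer.read_camera('side');w=viewer.read_camera('wrist');s=monitor.sense();print(s['tcp_pos'],s['width'],s['wrist_force'],w['extrinsics'])
f=cv2.resize(t['color'][180:230,310:380,::-1],(560,400),interpolation=cv2.INTER_CUBIC)
cv2.imwrite('pics/c4.png',np.vstack([f[:,:,:],w['color'][200:400,40:600,::-1]]))"
```

```text
[ 0.5185 -0.021   0.239 ] 0.03625057040531281 [ 1.442   0.8228 -0.1582] [[ 0.9523  0.2925  0.0868  0.5403]
 [-0.3051  0.9122  0.2734  0.0476]
 [ 0.0008 -0.2869  0.958   0.386 ]
 [ 0.      0.      0.      1.    ]]
```

View pics/c4.png

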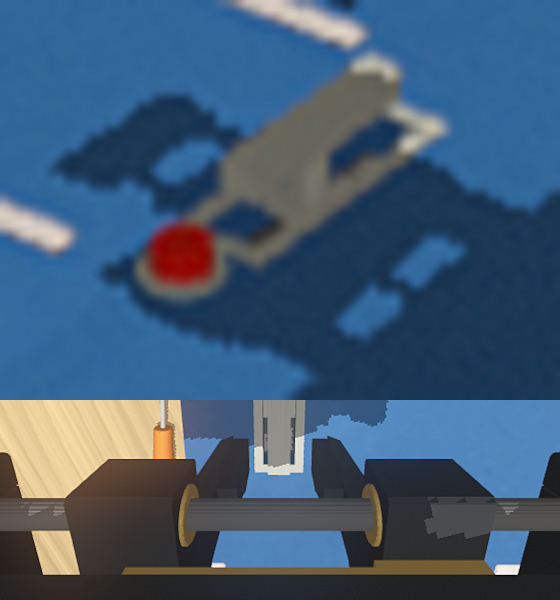

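The side crop shows the handle popped out, with its bar running from (235,165) to (375,70). In the wrist crop the bar at x≈277 is centred between the fingers. I'll descend and grip it.

Emit:
arm_command:
  targets:
    - [0,0,0,-0.005,0,0.13,0.3]
    - [0,0,0,-0.005,0,0.27,0.3]
    - [0,0,0,-0.005,0,0.36,0.3]
    - [0,0,0,-0.005,0,0.39,0.3]
    - [0,0,0,-0.005,0,0.39,0.3]
  grip_force: 45

```text
t: 10.7
tcp_pos: [0.5185, -0.021, 0.161]
tool_rot: [-2.535, -1.856, -0.0]
wrist_force: [-1.1, 0.2, 0.0]
width: 0.0576
finger_force: 0.0
```

Emit:
arm_command:
  targets:
    - [0,0,0,0,0,0,-1]
    - [0,0,0,0,0,0,-1]
    - [0,0,0,0,0,0,-1]
    - [0,0,0,0,0,0,-1]
    - [0,0,0,0,0,0,-1]

```text
t: 11.32
tcp_pos: [0.5179, -0.0214, 0.1609]
tool_rot: [-2.535, -1.854, 0.001]
wrist_force: [-4.5, 1.0, 2.4]
width: 0.015
finger_force: 45.0
```

Emit:
arm_command:
  targets:
    - [0,0,0.08,0,0,0,-1]
    - [0,0,0.16,0,0,0,-1]
    - [0,0,0.24,0,0,0,-1]
    - [0,0,0.32,0,0,0,-1]
    - [0,0,0.4,0,0,0,-1]

```text
t: 11.95
tcp_pos: [0.5179, -0.0215, 0.1609]
tool_rot: [-2.972, -1.018, 0.002]
wrist_force: [-3.3, 0.2, 2.4]
width: 0.0151
finger_force: 45.0
```

Emit:
arm_command:
  targets:
    - [0,0,0.08,0,0,0,-1]
    - [0,0,0.16,0,0,0,-1]
    - [0,0,0.24,0,0,0,-1]
    - [0,0,0.32,0,0,0,-1]
    - [0,0,0.4,0,0,0,-1]

```text
t: 12.58
tcp_pos: [0.5179, -0.0216, 0.161]
tool_rot: [3.14, 0.095, -0.002]
wrist_force: [-4.2, -0.8, 3.8]
width: 0.0155
finger_force: 45.0
```

```bash
python3 -c "
from h import *
s=monitor.sense();print(s)"
```

```text
{'t': 12.575, 'joint_pos': array([-0.2676,  0.3739,  1.6266, -0.0006,  1.142 ,  1.2432]), 'joint_vel': array([ 0.0008, -0.0003,  0.001 ,  0.001 , -0.002 ,  0.9529]), 'effort': array([ -0.2813, -39.478 , -23.7702,   0.438 ,  -0.9626,  -0.9435]), 'tcp_pos': array([ 0.5179, -0.0216,  0.161 ]), 'tool_rot': array([ 3.1399,  0.0946, -0.0017]), 'wrist_force': array([-4.2449, -0.7737,  3.7533]), 'moment': array([0.0239, 0.6766, 0.2718]), 'finger_force': 44.99820627272129, 'width': 0.015527963028912543}
```

Emit:
arm_command:
  targets:
    - [0,0,0.08,0,0,0,-1]
    - [0,0,0.16,0,0,0,-1]
    - [0,0,0.22,0,0,0,-1]
    - [0,0,0.25,0,0,0,-1]
    - [0,0,0.25,0,0,0,-1]

```text
t: 13.2
tcp_pos: [0.5179, -0.0216, 0.1609]
tool_rot: [3.103, -0.486, -0.002]
wrist_force: [-5.2, 0.0, 4.7]
width: 0.0156
finger_force: 45.0
```

```bash
cat > lift.py <<'E'
from h import *
s=monitor.sense();print(s['t'],s['tcp_pos'],s['tool_rot'],s['wrist_force'],s['moment'],s['joint_pos'],s['width'])
R0=R.from_rotvec(s['tool_rot']); yaw=-.308
ex=np.array([np.cos(yaw),np.sin(yaw),0]);ey=np.array([-ex[1],ex[0],0])
p0=s['tcp_pos']; print('tool z',R0.as_matrix()[:,2],'x yaw',np.arctan2(*R0.as_matrix()[1::-1,0]))
hinge=np.array([.518,-.022,0])+.225*ex; hinge[2]=.130
for th in (.08,.16,.24,.32,.4,.44):
    Q=R.from_rotvec(th*ey); p=hinge+Q.apply(p0-hinge)
    print(th,(R0.inv()*Q*R0).as_rotvec()/1.5,R0.inv().apply(p-p0)/.2,p)
E
python3 lift.py
```

```text
13.2 [ 0.5179 -0.0216  0.1609] [ 3.1033 -0.4861 -0.0016] [-5.2232  0.0106  4.7253] [-0.092   0.842   0.2611] [-0.2677  0.3739  1.6266 -0.0006  1.142   1.6141] 0.015583001978772992
tool z [-0.001  -0.0003 -1.    ] x yaw -0.3107744684887996
0.08 [-0.0001 -0.0533 -0.    ] [ 0.0159  0.     -0.0895] [ 0.521  -0.0226  0.1788]
0.16 [-0.0003 -0.1067 -0.0001] [ 0.0389 -0.     -0.1774] [ 0.5254 -0.024   0.1964]
0.24 [-0.0004 -0.16   -0.0001] [ 0.0688 -0.     -0.2633] [ 0.5311 -0.0258  0.2136]
0.32 [-0.0006 -0.2133 -0.0001] [ 0.1055 -0.0001 -0.3464] [ 0.5381 -0.028   0.2302]
0.4 [-0.0007 -0.2667 -0.0002] [ 0.1487 -0.0002 -0.4264] [ 0.5463 -0.0307  0.2462]
0.44 [-0.0008 -0.2933 -0.0002] [ 0.1727 -0.0002 -0.465 ] [ 0.5509 -0.0321  0.2539]
```

Emit:
arm_command:
  targets:
    - [0,0,0.02,0,0,0,-1]
    - [0,0,0.04,0,0,0,-1]
    - [0,0,0.04,0,0,0,-1]
    - [0,0,0.04,0,0,0,-1]
    - [0,0,0.04,0,0,0,-1]
  grip_force: 55

```text
t: 13.82
tcp_pos: [0.5179, -0.0216, 0.1609]
tool_rot: [3.087, -0.577, -0.002]
wrist_force: [-5.0, 0.5, 4.6]
width: 0.0157
finger_force: 55.0
```

```bash
python3 lift.py
```

```text
13.825 [ 0.5179 -0.0216  0.1609] [ 3.0875 -0.577  -0.0016] [-5.0038  0.5438  4.5794] [-0.1089  0.9025  0.7304] [-0.2676  0.374   1.6266 -0.0008  1.142   1.673 ] 0.015650053210951607
tool z [-0.0011 -0.0005 -1.    ] x yaw -0.3694800849471748
0.08 [-0.0033 -0.0532 -0.    ] [ 0.0158 -0.0009 -0.0895] [ 0.521  -0.0226  0.1788]
0.16 [-0.0066 -0.1065 -0.0001] [ 0.0388 -0.0022 -0.1774] [ 0.5254 -0.024   0.1964]
0.24 [-0.0098 -0.1597 -0.0001] [ 0.0687 -0.004  -0.2633] [ 0.5311 -0.0258  0.2136]
0.32 [-0.0131 -0.2129 -0.0002] [ 0.1053 -0.0062 -0.3464] [ 0.5381 -0.028   0.2302]
0.4 [-0.0164 -0.2662 -0.0002] [ 0.1484 -0.0088 -0.4264] [ 0.5463 -0.0306  0.2462]
0.44 [-0.018  -0.2928 -0.0002] [ 0.1724 -0.0102 -0.465 ] [ 0.5509 -0.0321  0.2539]
```

Emit:
arm_command:
  targets:
    - [-0.002,-0.027,0,0.007,0,-0.045,-1]
    - [-0.003,-0.053,0,0.016,-0.001,-0.09,-1]
    - [-0.005,-0.08,0,0.027,-0.001,-0.134,-1]
    - [-0.007,-0.107,0,0.039,-0.002,-0.177,-1]
    - [-0.008,-0.133,0,0.053,-0.003,-0.221,-1]

```text
t: 14.45
tcp_pos: [0.5272, -0.0246, 0.203]
tool_rot: [-3.047, 0.57, 0.319]
wrist_force: [-5.6, -0.6, -12.4]
width: 0.0149
finger_force: 55.0
```

```bash
python3 lift.py|head -2
```

```text
14.45 [ 0.5272 -0.0246  0.203 ] [-3.0472  0.5698  0.3192] [ -5.6145  -0.6213 -12.376 ] [-0.1665  0.2459  0.7751] [-0.2723  0.4595  1.3959  0.0072  1.4928  1.6669] 0.014894754625003387
tool z [-0.1957  0.0621 -0.9787] x yaw -0.3710664208524502
```

Lifting force is as expected. Continuing.

Emit:
arm_command:
  targets:
    - [-0.002,-0.027,0,0.007,0,-0.045,-1]
    - [-0.003,-0.053,0,0.016,-0.001,-0.09,-1]
    - [-0.005,-0.08,0,0.027,-0.001,-0.134,-1]
    - [-0.007,-0.107,0,0.039,-0.002,-0.177,-1]
    - [-0.007,-0.107,0,0.039,-0.002,-0.177,-1]

```text
t: 15.08
tcp_pos: [0.5416, -0.0293, 0.2372]
tool_rot: [-2.994, 0.56, 0.56]
wrist_force: [-9.6, -0.5, -2.6]
width: 0.0153
finger_force: 55.0
```

```bash
python3 -c "
from h import *
s=monitor.sense();print(s['tcp_pos'],s['wrist_force'],s['moment'],s['width'],s['joint_pos'])
c=viewer.read_camera('side');cv2.imwrite('pics/s5.png',cv2.resize(c['color'][110:290,240:480,::-1],None,fx=3,fy=3,interpolation=cv2.INTER_CUBIC))"
```

```text
[ 0.5416 -0.0293  0.2372] [-9.5979 -0.5222 -2.5986] [0.1331 0.9348 0.9052] 0.015319160389752758 [-0.2756  0.5582  1.1808  0.0118  1.7687  1.6653]
```

View pics/s5.png

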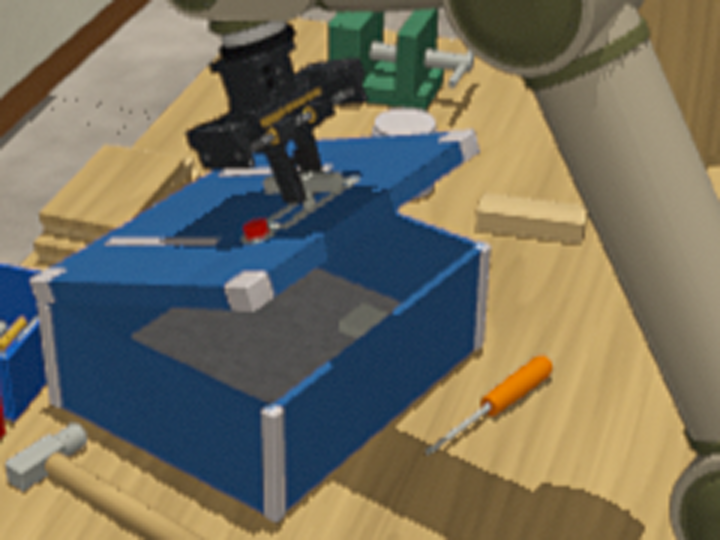

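The lid stands open at about 0.36 rad with the bar turned and gripped at (310,182). Now I'll open the fingers and back straight off along the tool axis.

Emit:
arm_command:
  targets:
    - [0,0,-0.02,0,0,0,-0.3]
    - [0,0,-0.02,0,0,0,0.1]
    - [0,0,-0.02,0,0,0,0.1]
    - [0,0,-0.02,0,0,0,0.1]
    - [0,0,-0.02,0,0,0,0.1]

```text
t: 15.75
tcp_pos: [0.5424, -0.0294, 0.2382]
tool_rot: [-2.999, 0.517, 0.549]
wrist_force: [0.3, 0.6, -0.8]
width: 0.0482
finger_force: 0.0
```

Emit:
arm_command:
  targets:
    - [0,0,0,0,0,-0.05,0.1]
    - [0,0,0,0,0,-0.15,0.1]
    - [0,0,0,0,0,-0.3,0.1]
    - [0,0,0,0,0,-0.4,0.1]
    - [0,0,0,0,0,-0.4,0.1]

```text
t: 16.38
tcp_pos: [0.5698, -0.0382, 0.3142]
tool_rot: [-3.0, 0.518, 0.545]
wrist_force: [-0.1, 0.2, -0.2]
width: 0.0486
finger_force: 0.0
```

```bash
python3 -c "
from h import *
s=monitor.sense();print(s['t'],s['tcp_pos'],s['wrist_force'],s['width'])
a=cv2.imread('pics/s5.png').astype(int)
c=viewer.read_camera('side');f=c['color'][110:290,240:480,::-1];f=cv2.resize(f,None,fx=3,fy=3,interpolation=cv2.INTER_CUBIC)
cv2.imwrite('pics/s6.png',f)
hs=lambda i:cv2.cvtColor(np.clip(i,0,255).astype(np.uint8),cv2.COLOR_BGR2HSV)
for i in (a,f):
  # red button centroid and lid's front-left corner patch
  h=hs(i);m=((h[:,:,0]<8)|(h[:,:,0]>172))&(h[:,:,1]>180)&(h[:,:,2]>90);m[:150]=0;m[:,:220]=0;m[300:]=0
  print(np.argwhere(m).mean(0), m.sum())
print('corner diff',np.abs(a-f)[260:320,210:290].mean())
cv2.imwrite('pics/s7.png',f[100:300,200:420])
"
```

```text
16.375 [ 0.5698 -0.0382  0.3142] [-0.0558  0.2312 -0.2035] 0.04859830427497406
[228.5337 255.4575] 341
[228.6297 255.4082] 343
corner diff 0.9029166666666667
```

```bash
python3 -c "
from h import *
print(manip.finish_job())"
```

```text
the job is handed in; nothing more can be done
None
```

I pressed the button until the handle popped out (about 9 N at most), turned the handle to its stop, and left the lid standing open at about 0.36 rad (front edge about 11 cm up) with the gripper clear. I've handed the job in; no verdict came back.

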